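# Fold down the bur rack and shut the case

### The arm

A 7-joint arm with a two-finger parallel gripper is mounted at the origin on the work surface. World frame = base frame: x ahead of the robot, y to its left, z up, the work surface at z = 0. Lengths are in m, angles in rad, forces in N, time in s.
With the tool pointing down it reaches from about 0.4 to 0.85 m from the base axis. Payload 4.4 kg.
Tool frame: the origin (TCP) lies on the front face of the gripper's body, between the roots of the fingers; the fingertips stand 97 mm ahead of it and the grasp point (between the pads) lies 78 mm ahead of it; z points along the fingers, y is the direction in which the jaws open and shut (so a half turn about z gives the same grasp; the last joint's range is limited). The gripper opens to 94 mm and grips with 3 to 60 N. Pads are 16 mm wide; open, the fingers measure 119 mm over their backs; the gripper's body (75 mm by 177 mm) begins 78 mm behind the grasp point.
Start: joints at [1.119, 0.628, 0.038, 1.517, -0.027, 0.996, -0.02], TCP at [0.245, -0.602, 0.303] pointing down, gripper open.
Joint ranges: [-3.06, 3.06], [-0.37, 2.12], [-1.25, 1.32], [0.18, 2.47], [-1.1, 4.24], [0.23, 1.98], [-2.94, 2.94]. Speed limits (rad/s): [2.57, 2.57, 3.14, 3.14, 3.14, 3.14, 3.14].

### API

Orientations are given as a unit quaternion [w, x, y, z].
In Python, from station import env gives the robot as it stands.
- The arm moves only by the tool jog_arm, never from a script. Its argument "increments" is a list that holds one entry, the list of rows, each a list of 5 numbers: the shift along the tool's x, y, z in m, then the turn about the tool's z in rad, then the closure, from 0 (fully open) to 1 (shut). A call has 1 to 8 rows; each row shifts and turns the commanded pose from where the row before left it, along the tool's axes as they then stand; what a row does not reach is not made up. A row lasts 1/12 s, in which the tool goes at most 41.7 mm and 7.16 degrees, less where a joint would pass 70% of its speed; a pose out of reach is approached as far as the arm can. A call is refused whole if a number of a shift passes 0.0417 or a number of a turn 0.125, either way. A call with a gripper value outside its range is refused whole. The fingers move at their own pace and stop on an object; "force" is the grip in N (left out, the last holds). Time passes only in rows, so rows that do not move let the fingers close. It gives the time, the measured TCP pose, the force and the opening at its end, in the units of the state.
- env.read_state(): the state, without advancing time (a new reading comes with each control period).
- env.snapshot(name): name is "scene" or "top" or "wrist"; returns (picture, depth): 480x640x3 uint8, blue, green, red; 480x640 float32, m along the optical axis (not along the pixel's ray), 0 where there is no reading.
- env.camera_params(name): a dict with "fx", "fy", "cx", "cy" (pixels), "k1" (the pictures are not rectified: a ray, as slopes to the right and down, at radius r is drawn at 1 + k1 r^2 times it, then the intrinsics apply), "view" (4x4, takes a point from world to camera coordinates). Camera axes: x right, y up, looking along -z (the intrinsics and any distortion apply to the point x, -y, -z); pixel columns grow to the right and rows downward; lengths in m; the calibration is good to about 2 mm. A picture is of the moment at which its call begins: read the wrist's pose just before it. camera_params takes no time and is no camera call; for the wrist camera it gives the pose at the moment of the call.
- env.job_done(): hands the job in, once; it reports no verdict.
The state is a dict: "t": time; "joint_positions": joint angles; "qvel": joint speeds; "tau": joint torques, N m; "eef_pos": TCP position; "orientation": TCP orientation; "ft_force": force on the tool from outside, world axes, zero at the start; "torque": the same for the moment, N m; "gripper_width": finger opening in m.
Only numpy, scipy, OpenCV 4.12 (cv2) and the standard library are available. Lean on these libraries where they do the work, as an engineer would, in place of code of your own. Each camera call takes 0.05 s, during which the arm holds its last target.

### The job

Put the bur case away shut: with the fingertips, first fold the upright bur rack down flat into the case, and only after that swing the case's open cover over it until it is fully shut. Only push, from the outside: do not pinch or lift the rack, the cover or the case, leave the case standing where it is, and do not disturb the other things on the bench.

Things in the scene. Friction and masses are not known exactly. Their poses are not given: they have to be found in the camera images.
- case: grey open rectangular case, 160 mm (its x) by 180 mm (its y) and 50 mm high, walls and floor 6 mm, about 2.2 kg, standing loose on the bench on its underside. Origin: centre of the underside, z up. Its -x long side is the front (nearer the robot), its +x long side carries the cover's hinge. It slides if pushed with more than about 9 N
- rack (a joint): angle of the bur rack to the case floor: 0 = folded down flat inside the case (its stop), 1.57 = upright, 1.75 = far stop, leaning a little to the front. A stiff hinge: it stays at any angle, 1 to 2 N at the free edge moves it. It folds from upright towards the case's +x
- rack_hinge (a point): middle of the rack's hinge line, just inside the case's front wall: at (-66, 0, 30) mm in the case's frame; the hinge line runs along the case's y. This point turns with the rack: its x points from hinge to free edge, its z out of the rack's front face (the face to push: towards the case's front when upright, up when folded)
- rack_edge (a point): middle of the rack's free edge, 76 mm from the hinge, half-way through the thickness. The rack is a plain steel plate, 130 mm wide along the case's y and 6 mm thick; its front face is 6 mm off the hinge line along the rack's z. Upright, its free edge stands about 106 mm above the bench; folded, its upper face is 36 mm above the bench, 14 mm below the case's rim
- rack_front: front layer of the rack plate, the side to push on; origin on the hinge line, axes as rack_hinge
- rack_back: back layer of the rack plate, with eight burs clipped to it (seen from the cover's side); touched by the fingers together with the front layer, it counts as pinching; origin on the hinge line
- cover (a joint): angle of the cover: 0 = fully shut on the rim (its stop), 1.57 = upright, 1.95 = far stop, leaning back. A stiff hinge: it stays at any angle and must be pushed all the way; about 3 to 4 N at mid-plate moves it
- cover_hinge (a point): middle of the cover's hinge line, on the case's back rim: at (80, 0, 50.5) mm in the case's frame, the line along the case's y. This point turns with the cover: its -x points from hinge to free edge, its z out of the cover's outer face (away from the robot when upright, up when shut)
- cover_edge (a point): middle of the cover's free edge, 164 mm from the hinge (a 50 mm wide thumb tab reaches 12 mm farther). The cover is a flat white plate, 180 mm wide and 7 mm thick, its outer face 7 mm off the hinge line along the cover's z. Shut, its outer face is 57 mm above the bench
- cover_shell: white outer layer of the cover, the side to push on; origin on the hinge line, axes as cover_hinge
- cover_liner: grey inner layer of the cover, 15 mm or more in from its edges; touched by the fingers together with the shell, it counts as pinching; origin on the hinge line
- jar: bystander: brown jar, diameter 56, 75 mm high; origin under its centre
- jaw: bystander: plaster jaw model on a round base, diameter 64, 30 mm high; origin under its centre
- bowl: bystander: black mixing bowl, diameter 100, 50 mm high; origin under its centre
- cup: bystander: white cup, diameter 60, 60 mm high; origin under its centre
- spatula: bystander: spatula lying flat, 170 mm long; origin under its middle
- block: bystander: small blue plastic box 50 x 35 mm, 30 mm high; origin under its centre
- weight: bystander: brass weight with a knob, diameter 40, 47 mm high; origin under its centre
There are look-alikes about, which are no part of the job. There is more than one size of the case; the one meant has the size given above.

How it is judged:
On the way, in this order (a step that is already met when the one before it is completed fails the run):
1. the rack is folded down flat, with the cover still open (value of joint rack below 0.12 rad and value of joint cover above 0.9 rad), for 0.2 s.
2. the cover is swung fully shut (value of joint cover below 0.05 rad), for 0.2 s.
At the end, for the whole second after the job is handed in: rack folded to within 0.12 rad of flat, cover within 0.05 rad of shut, case level, at rest and within 20 mm of where it began, every bystander within 25 mm of where it began (value of joint rack below 0.12 rad and value of joint cover below 0.05 rad and linear speed of case below 0.01 m/s and distance of case from where it was at the start of the episode below 0.02 m and angle between case's own z axis and vertical below 0.05 rad and distance of each of jar, jaw, bowl, cup, spatula, block, weight from where it was at the start of the episode below 0.025 m); the robot touches nothing.
It fails at once if the cover comes down (below 0.8 rad) while the rack still stands (above 0.3 rad) (value of joint cover below 0.8 rad and value of joint rack above 0.3 rad).
It fails at once if the rack is pinched between the fingers (contact force between the fingers and rack_front above 2 N and contact force between the fingers and rack_back above 2 N).
It fails at once if the cover is pinched between the fingers (contact force between the fingers and cover_shell above 2 N and contact force between the fingers and cover_liner above 2 N).
It fails at once if the case is lifted, tipped or shoved more than 20 mm (height (world z) of case above 0.01 m or angle between case's own z axis and vertical above 0.12 rad or distance of case from where it was at the start of the episode above 0.02 m).
It fails at once if a bystander is moved more than 25 mm or lifted (distance of any of jar, jaw, bowl, cup, spatula, block, weight from where it was at the start of the episode above 0.025 m).
It also fails if it takes over 56 s, if anything falls off the work surface, if the arm or the gripper's body presses on something with over 40 N, if the wrist force passes 120 N, or if a joint passes its speed limit or range.

## Working session

There is one attempt and no reset: what is moved stays moved. The work goes in short steps, Python scripts to look and compute and a tool call to move; the robot and the scene stay as the last step left them, time stands still between calls to the robot, and variables do not carry over. Pictures are saved under pics/ and viewed, and the job is handed in when it is done.

Besides the shell and the picture viewer there is one more tool, called after "Emit:" as name(argument=value, ...) on one line, values as JSON. jog_arm: Moves the arm, as the interface text tells. Its arguments: {"type":"object","properties":{"increments":{"type":"array"},"force":{"type":"number"}},"required":["increments"]}

```bash
mkdir -p pics; ls; python3 - <<'E'
from station import env
import cv2,numpy as np
s=env.read_state();print(s)
for n in ["scene","top"]:
    p,d=env.snapshot(n);cv2.imwrite(f"pics/{n}0.png",p);np.save(f"pics/{n}0.npy",d)
    c=env.camera_params(n);print(n,c)
    np.save(f"pics/{n}0_cam.npy",c,allow_pickle=True)
E
```

```text
pics
{'t': 0.0, 'joint_positions': array([ 1.11917656,  0.62928585,  0.03845984,  1.51834022, -0.02703303,
        0.99630169, -0.02001664]), 'qvel': array([-7.69663796e-04, -2.01553526e-05,  1.09967315e-03, -8.48407631e-05,
       -1.33949593e-03,  9.69256611e-04,  2.34925754e-03]), 'tau': array([ 1.16355255e-03, -5.49726176e+01,  1.14387821e+00, -1.86633611e+01,
       -5.22482372e-02,  2.36240483e-02,  1.57961576e-04]), 'eef_pos': array([ 0.24445576, -0.60176749,  0.30180223]), 'orientation': array([-8.91326109e-04,  9.81454761e-01,  1.91691748e-01, -1.75686865e-04]), 'ft_force': array([ 0.0605538 , -0.40946749, -0.22115823]), 'torque': array([-0.01954364, -0.01654008,  0.0107646 ]), 'gripper_width': 0.09419937117695724}
scene {'fx': 476.26953914727073, 'fy': 476.26953914727073, 'cx': 316.15737547640344, 'cy': 232.5432392970326, 'k1': -0.06135288565933365, 'view': array([[-0.16294296,  0.9864954 , -0.01662585,  0.01777267],
       [-0.59073814, -0.08404988,  0.80247372,  0.28219679],
       [ 0.79023923,  0.14057897,  0.59645579, -1.56009543],
       [ 0.        ,  0.        ,  0.        ,  1.        ]])}
top {'fx': 441.5053128024518, 'fy': 441.5053128024518, 'cx': 323.27832078904424, 'cy': 233.0572309732548, 'k1': 0.03768254586070014, 'view': array([[-0.02430307, -0.99970391, -0.00120694,  0.09083343],
       [ 0.98831958, -0.02420796,  0.15046054, -0.57494383],
       [-0.15044521,  0.00246381,  0.98861528, -0.98125273],
       [ 0.        ,  0.        ,  0.        ,  1.        ]])}
```

View pics/scene0.png

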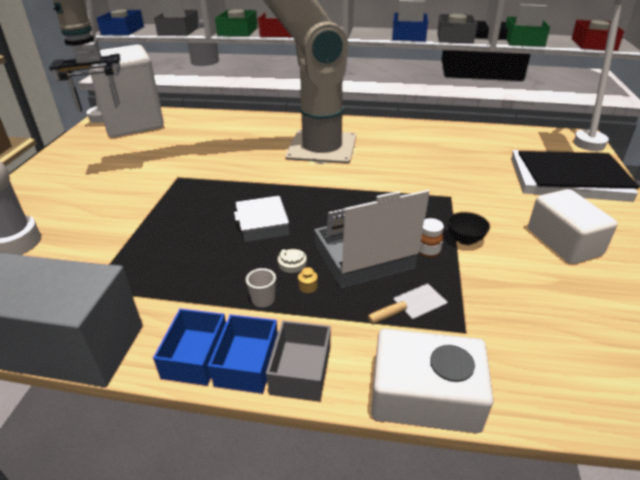

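View pics/top0.png

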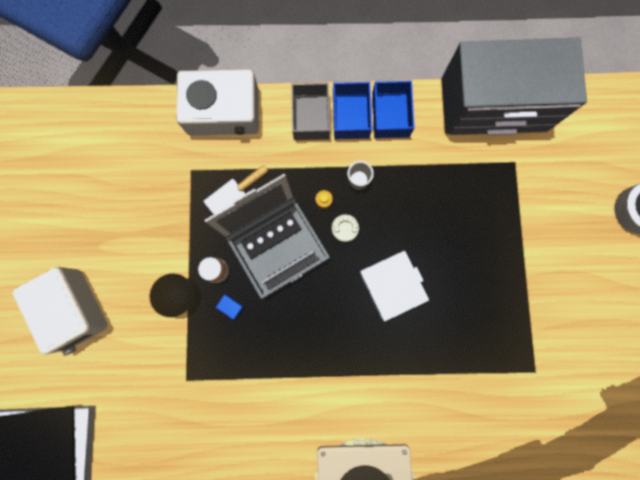

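The open grey case is at top (278,245) and scene (370,240). The shut white case at top (395,285) is a look-alike, smaller and already shut. I'll enlarge the open one and measure it.

```bash
cat > h.py <<'E'
import cv2,numpy as np
def load(n,k=0):
    return cv2.imread(f"pics/{n}{k}.png"),np.load(f"pics/{n}{k}.npy"),np.load(f"pics/{n}{k}_cam.npy",allow_pickle=True).item()
def ray(c,u,v):
    p=np.array([(u-c['cx'])/c['fx'],(v-c['cy'])/c['fy']]);q=p.copy()
    for _ in range(20): q=p/(1+c['k1']*(q@q))
    return np.array([q[0],-q[1],-1.])
def atdepth(c,u,v,d):
    V=c['view'];return V[:3,:3].T@(ray(c,u,v)*d-V[:3,3])
def atz(c,u,v,z):
    V=c['view'];o=-V[:3,:3].T@V[:3,3];r=V[:3,:3].T@ray(c,u,v);return o+r*(z-o[2])/r[2]
def cloud(d,c,u0,u1,v0,v1):
    vv,uu=np.mgrid[v0:v1,u0:u1];uu=uu.ravel();vv=vv.ravel()
    pts=cv2.undistortPoints  # unused
    P=[];I=[]
    for u,v in zip(uu,vv):
        if d[v,u]>0: P.append(atdepth(c,u,v,d[v,u]));I.append((u,v))
    return np.array(P),np.array(I)
def proj(c,P):
    V=c['view'];q=V[:3,:3]@np.array(P)+V[:3,3];x,y=q[0]/-q[2],-q[1]/-q[2];s=1+c['k1']*(x*x+y*y)
    return c['fx']*x*s+c['cx'],c['fy']*y*s+c['cy']
E
python3 - <<'E'
from h import *
p,d,c=load("top");cv2.imwrite("pics/t_crop.png",cv2.resize(p[160:320,180:380],None,fx=4,fy=3.75,interpolation=cv2.INTER_CUBIC)[:600])
p,d,c=load("scene");cv2.imwrite("pics/s_crop.png",cv2.resize(p[170:330,290:490],None,fx=4,fy=3.75,interpolation=cv2.INTER_CUBIC)[:600])
E
```

```text
(no output)
```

View pics/t_crop.png

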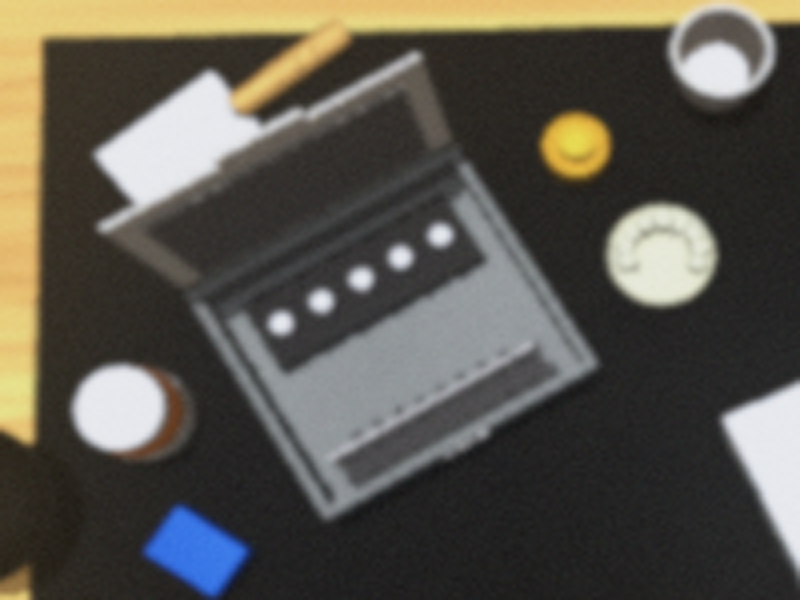

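View pics/s_crop.png

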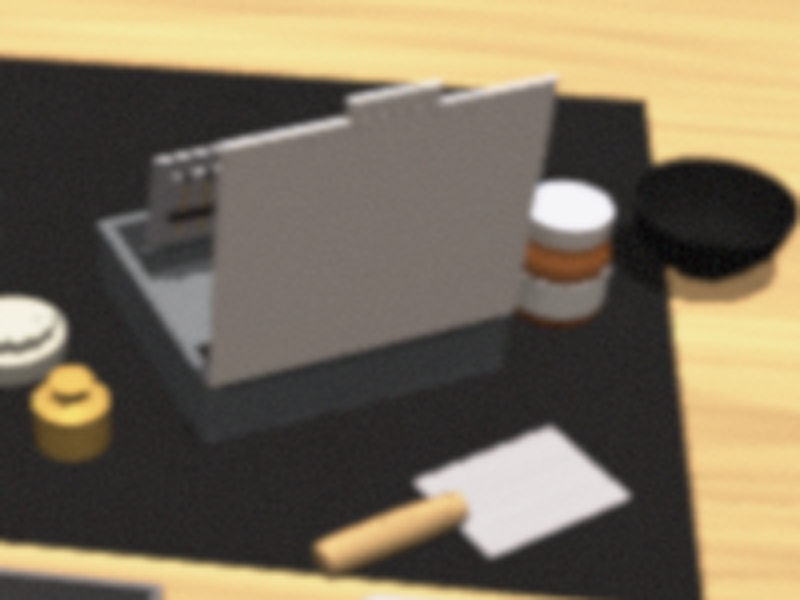

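```bash
python3 - <<'E'
from h import *
p,d,c=load("top")
f=lambda x,y:(180+x/4-.4,160+y/3.75-.4)
K=[atz(c,*f(*q),.05) for q in [(328,521),(600,365),(463,160),(190,297)]]
for k in K:print(k.round(4))
K=np.array(K)
print("sides",[np.linalg.norm(K[i]-K[(i+1)%4]).round(4) for i in range(4)],"centre",K.mean(0).round(4))
ex=(K[2]+K[3]-K[0]-K[1]);print("yaw",np.degrees(np.arctan2(ex[1],ex[0])))
ey=(K[0]+K[3]-K[1]-K[2]);print("yaw y",np.degrees(np.arctan2(ey[1],ey[0]))-90)
for n,q in [("racktopL",(330,460)),("racktopR",(535,345)),("coverL",(100,228)),("coverR",(420,55)),("tab",(260,125))]:
    u,v=f(*q);dd=[d[int(round(v))+j,int(round(u))+i] for i in(-1,0,1) for j in (-1,0,1)]
    print(n,np.round(dd,3),atdepth(c,u,v,min(x for x in dd if x>0)).round(4))
for n,q,z in [("jar",(118,408),.075),("jaw",(662,255),.03),("block",(197,552),.03),("weight",(575,147),.03),("cup",(720,55),.06),("spat handle",(345,30),.01)]:
    print(n,atz(c,*f(*q),z).round(3))
print("bowl",atz(c,172,295,.05).round(3), "lookalike",atz(c,395,285,.05).round(3))
C=load("scene")[2]
E
```

```text
[0.4303 0.2193 0.05  ]
[0.5204 0.0637 0.05  ]
[0.6502 0.1401 0.05  ]
[0.5681 0.2981 0.05  ]
sides [np.float64(0.1799), np.float64(0.1506), np.float64(0.1781), np.float64(0.1587)] centre [0.5422 0.1803 0.05  ]
yaw 30.121304121191187
yaw y 28.775879552820513
racktopL [1.046 1.047 1.048 1.049 0.946 1.044 0.948 0.944 0.949] [0.4642 0.2102 0.1074]
racktopR [1.054 0.956 0.958 0.958 0.958 0.961 1.056 0.958 0.962] [0.5274 0.0994 0.106 ]
coverL [1.075 1.075 0.857 1.072 0.854 0.856 0.858 0.856 0.859] [0.5811 0.3056 0.2159]
coverR [1.09  0.87  0.873 1.091 1.09  0.874 1.09  1.091 1.092] [0.67   0.1505 0.2139]
tab [1.081 1.082 0.853 1.081 1.082 0.85  1.082 0.854 0.852] [0.6305 0.2265 0.2286]
jar [0.499 0.332 0.075]
jaw [0.591 0.025 0.03 ]
block [0.414 0.297 0.03 ]
weight [0.661 0.075 0.03 ]
cup [ 0.711 -0.011  0.06 ]
spat handle [0.748 0.213 0.01 ]
bowl [0.444 0.42  0.05 ] lookalike [ 0.453 -0.083  0.05 ]
```

The open case fits the description: its rim measures 180 x about 155 mm, centre about (0.545, 0.182), yaw 30°, rack edge height 106 mm, cover edge height 215 mm. Next I shut the fingers, align the tool with the case, and move round in front of the rack.

Emit:
jog_arm(increments=[[[0.01,0,0,-0.069,1],[0.01,0,0,-0.069,1],[0.033,-0.016,0,0,1],[0.033,-0.016,0,0,1],[0.033,-0.016,0,0,1],[0.033,-0.016,0,0,1],[0.033,-0.016,0,0,1],[0.033,-0.016,0,0,1]]], force=20)

```text
t: 0.77
eef_pos: [0.3868, -0.4102, 0.3024]
orientation: [-0.0, 0.966, 0.259, -0.0]
ft_force: [0.8, -0.1, 0.2]
gripper_width: 0.0439
```

Emit:
jog_arm(increments=[[[0.02,-0.027,0,0,1],[0.02,-0.027,0,0,1],[0.02,-0.027,0,0,1],[0.02,-0.027,0,0,1],[0.02,-0.027,0,0,1],[0.02,-0.027,0,0,1],[0.02,-0.027,0,0,1],[0.02,-0.027,0,0,1]]])

```text
t: 1.43
eef_pos: [0.4165, -0.1432, 0.3026]
orientation: [-0.0, 0.966, 0.259, -0.0]
ft_force: [1.1, 0.0, -0.5]
gripper_width: 0.0008
```

Emit:
jog_arm(increments=[[[0.018,-0.027,0,0,1],[0.018,-0.027,0,0,1],[0.018,-0.027,0,0,1],[0.018,-0.027,0,0,1],[0.018,-0.027,0,0,1],[0.018,-0.027,0,0,1],[0,0,0,0,1],[0,0,0,0,1]]])

```text
t: 2.1
eef_pos: [0.4291, 0.0512, 0.3025]
orientation: [-0.0, 0.965, 0.261, -0.0]
ft_force: [-0.1, -0.6, 0.3]
gripper_width: 0.0004
```

Emit:
jog_arm(increments=[[[0.018,-0.018,0,0,1],[0.018,-0.018,0,0,1],[0.018,-0.018,0,0,1],[0,0,0,0,1],[0,0,0,0,1]]])

```text
t: 2.52
eef_pos: [0.4492, 0.1228, 0.3024]
orientation: [0.0, 0.966, 0.259, -0.0]
ft_force: [0.4, -0.7, -0.6]
gripper_width: 0.0001
```

```bash
cat >> h.py <<'E'
C0=np.array([.5447,.1815]);PSI=np.radians(30.)
def case(p):
    e=np.array([np.cos(PSI),np.sin(PSI)]);n=np.array([-e[1],e[0]]);q=np.array(p[:2])-C0
    return np.array([q@e,q@n,p[2]])*1000
E
cat > look.py <<'E'
import sys
from station import env
from h import *
s=env.read_state();t=case(s['eef_pos']);t[2]-=97
print("tip in case mm",t.round(1),"yaw",np.degrees(2*np.arctan2(s['orientation'][2],s['orientation'][1])).round(2),"F",s['ft_force'].round(1),"t",s['t'])
for n in sys.argv[2:]:
    c=env.camera_params(n);p,d=env.snapshot(n);k=sys.argv[1]
    cv2.imwrite(f"pics/{n}{k}.png",p);np.save(f"pics/{n}{k}.npy",d);np.save(f"pics/{n}{k}_cam.npy",c,allow_pickle=True)
E
python3 look.py 1 scene wrist
```

```text
tip in case mm [-112.1   -3.1  205.4] yaw 30.03 F [ 0.4 -0.7 -0.6] t 2.5167
```

View pics/wrist1.png

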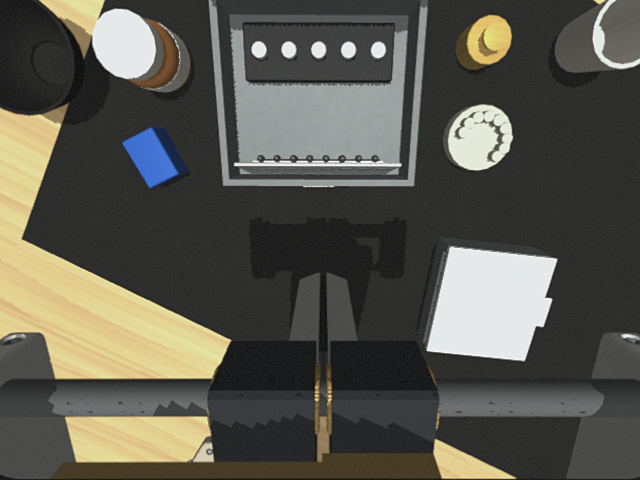

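View pics/scene1.png

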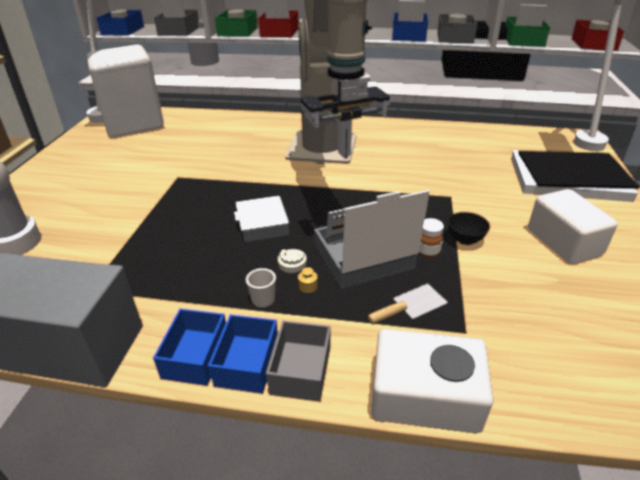

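The wrist view shows the case square to the tool: front rim at row 185, cols 222–414, rack top edge at row 165, cols 235–401. The fingers, at col 323, are roughly centred on it. I'll check both edges in this view.

```bash
python3 - <<'E'
from h import *
p,d,c=load("wrist",1)
for n,q,z in [("frontL",(223,186),.05),("frontR",(414,186),.05),("rackL",(235,166),.106),("rackR",(401,167),.106),("rackback L",(235,162),.106)]:
    print(n,case(atz(c,*q,z)).round(1))
for v in range(158,180,2): print(v,case(atdepth(c,300,v,d[v,300])).round(1))
E
```

```text
frontL [-80.2  90.4  50. ]
frontR [-80.6 -90.9  50. ]
rackL [-56.4  64.1 106. ]
rackR [-57.4 -65.2 106. ]
rackback L [-53.4  63.8 106. ]
158 [-57.2  19.3   9.4]
160 [-55.2  16.1  63.1]
162 [-54.6  14.3  91.8]
164 [-54.9  13.4 106.3]
166 [-56.6  13.6 104.8]
168 [-59.3  14.4  92.5]
170 [-62.6  15.4  76.3]
172 [-66.3  16.6  57.9]
174 [-70.3  17.8  38.9]
176 [-73.5  18.5  28.1]
178 [-73.7  17.6  43. ]
```

The pose is confirmed to about 1 mm, with the rack leaning in slightly at about 1.37 rad. Next I lower to tip z 90 mm in front of the rack.

Emit:
jog_arm(increments=[[[0,-0.003,0.02,0,1],[0,0,0.025,0,1],[0,0,0.025,0,1],[0,0,0.025,0,1],[0,0,0.015,0,1],[0,0,0.005,0,1],[0.012,0,0,0,1],[0.012,0,0,0,1]]])

```text
t: 3.28
eef_pos: [0.4682, 0.1361, 0.1877]
orientation: [0.0, 0.966, 0.258, -0.001]
ft_force: [0.8, 0.3, -0.2]
gripper_width: 0.0005
```

```bash
python3 look.py 2
```

```text
tip in case mm [-89.   -1.1  90.7] yaw 29.87 F [ 0.8  0.3 -0.2] t 3.2833
```

Emit:
jog_arm(increments=[[[0.012,0,0,0,1],[0.01,0,0,0,1],[0.01,0,0.001,0,1],[0.006,0,0.002,0,1],[0.006,0,0.003,0,1],[0.005,0,0.003,0,1],[0.005,0,0.004,0,1],[0,0,0,0,1]]])

```text
t: 3.95
eef_pos: [0.5159, 0.165, 0.1742]
orientation: [-0.0, 0.966, 0.259, 0.0]
ft_force: [0.2, -1.0, 0.7]
gripper_width: 0.0008
```

```bash
python3 look.py 3 wrist
```

```text
tip in case mm [-33.2   0.1  77.2] yaw 30.0 F [ 0.2 -1.   0.7] t 3.95
```

View pics/wrist3.png

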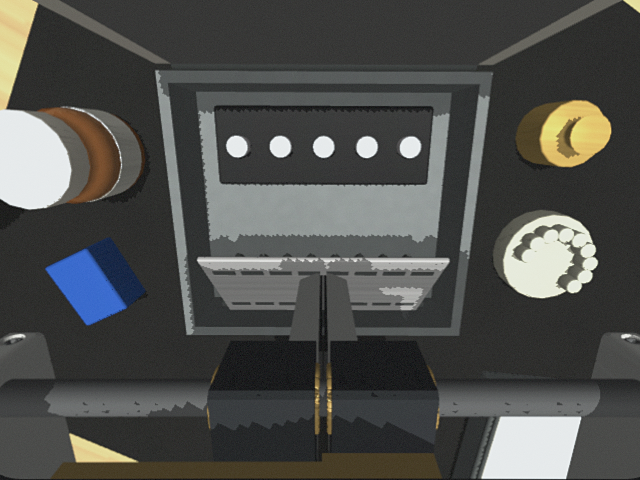

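The rack has turned with the tips on its front face (edge at row 262, tips at row 275), and the case front rim has not moved. I continue along the arc.

Emit:
jog_arm(increments=[[[0.004,0,0.004,0,1],[0.004,0,0.005,0,1],[0.003,0,0.005,0,1],[0.003,0,0.006,0,1],[0.003,0,0.006,0,1],[0.002,0,0.006,0,1],[0,0,0.005,0,1],[0,0,0,0,1]]])

```text
t: 4.67
eef_pos: [0.531, 0.1742, 0.1364]
orientation: [0.0, 0.966, 0.259, -0.001]
ft_force: [-0.6, 0.4, -0.1]
gripper_width: 0.0005
```

```bash
python3 look.py 4
```

```text
tip in case mm [-15.5   0.6  39.4] yaw 30.02 F [-0.6  0.4 -0.1] t 4.6667
```

Emit:
jog_arm(increments=[[[0,0,0.002,0,1],[0,0,0.0015,0,1],[0,0,0.001,0,1],[0,0,0,0,1],[0,0,0,0,1]]])

```text
t: 5.08
eef_pos: [0.5312, 0.1743, 0.1335]
orientation: [0.0, 0.966, 0.259, -0.0]
ft_force: [-1.4, 0.3, 3.6]
gripper_width: 0.0003
```

```bash
python3 look.py 5 wrist
```

```text
tip in case mm [-15.3   0.5  36.5] yaw 30.01 F [-1.4  0.3  3.6] t 5.0833
```

View pics/wrist5.png

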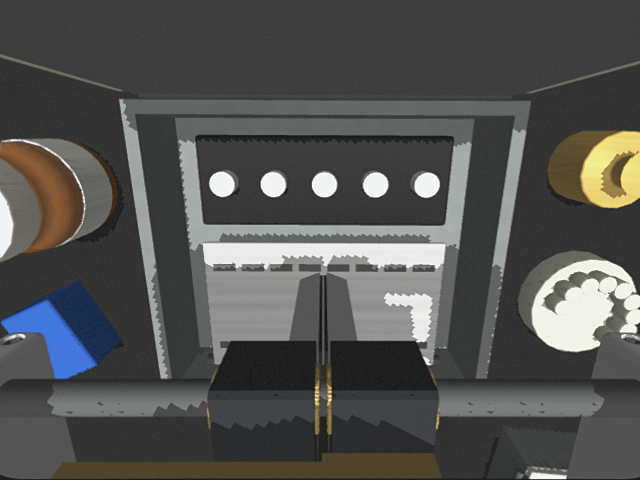

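The rack lies flat (edge at row 245) with 3.6 N on the tips. I press 1 mm more to confirm the stop, then lift straight up to clear the cover.

Emit:
jog_arm(increments=[[[0,0,0.001,0,1],[0,0,0,0,1]]])

```text
t: 5.3
eef_pos: [0.5312, 0.1743, 0.1333]
orientation: [0.0, 0.966, 0.259, -0.0]
ft_force: [-3.3, -1.1, 11.6]
gripper_width: 0.0004
```

Emit:
jog_arm(increments=[[[-0.001,0,-0.01,0,1],[-0.003,0,-0.03,0,1],[-0.003,0,-0.04,0,1],[0,0,-0.04,0,1],[0,0,-0.04,0,1],[0,0,-0.04,0,1],[0,0,-0.04,0,1],[0,0,0,0,1]]])

```text
t: 5.97
eef_pos: [0.5287, 0.1719, 0.3805]
orientation: [-0.001, 0.966, 0.259, 0.008]
ft_force: [-0.0, -0.1, 0.4]
gripper_width: 0.0003
```

```bash
python3 look.py 6 wrist; python3 - <<'E'
from h import *
p,d,c=load("wrist",6)
for v in range(0,300,12): print(v,case(atdepth(c,280,v,d[v,280])).round(1), p[v,280])
E
```

```text
tip in case mm [-18.7  -0.3 283.5] yaw 29.98 F [-0.  -0.1  0.4] t 5.9667
0 [213.8  47.    2.6] [47 48 46]
12 [201.   47.2   4.9] [234 234 229]
24 [188.7  47.6   5.1] [235 233 230]
36 [176.8  48.2   3.3] [235 234 230]
48 [164.1  48.6   3.6] [235 233 230]
60 [151.2  49.    3.5] [234 232 229]
72 [138.6  49.8   0.8] [48 47 45]
84 [125.1  50.1   1.7] [34 35 33]
96 [ 90.   28.6 203.1] [ 93 102 101]
108 [ 85.3  33.4 162. ] [61 61 61]
120 [81.2 45.9 52.2] [62 61 60]
132 [69.2 51.5  6.4] [94 94 90]
144 [55.  50.4 20.3] [68 66 65]
156 [41.3 49.6 31.5] [238 237 234]
168 [26.3 51.3 20.3] [60 61 60]
180 [10.  53.3  7.4] [160 160 155]
192 [-1.  50.3 37.6] [220 224 222]
204 [-15.7  50.8  37.7] [227 228 228]
216 [-30.7  51.3  37.7] [230 232 231]
228 [-46.1  51.9  37. ] [135 136 137]
240 [-61.9  52.5  36.1] [136 139 140]
252 [-73.4  51.3  49.7] [55 55 52]
264 [-105.9   57.6    3.5] [30 30 31]
276 [-124.1   58.4    2.6] [44 45 44]
288 [-142.3   59.     2.4] [47 52 46]
```

View pics/wrist6.png

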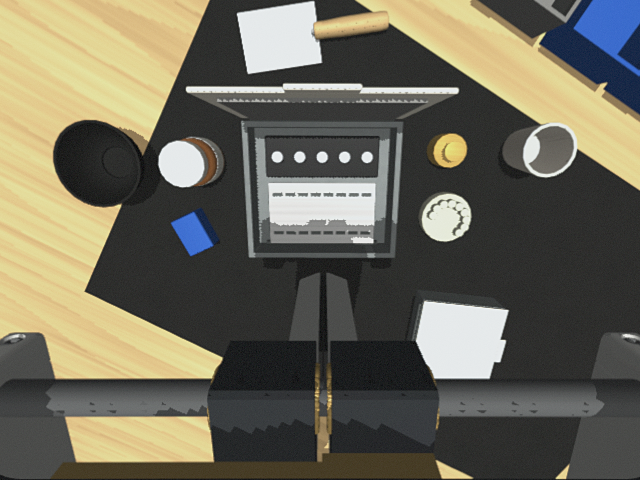

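The rack measures flat (upper face 36–38 mm) and the case is in place. The cover's inner face is at x = 90 mm at z = 203 mm (about 1.64 rad). Next I cross over the cover at tip height 283 mm and come down behind it.

Emit:
jog_arm(increments=[[[0.04,0,0,0,1],[0.04,0,0,0,1],[0.04,0,0,0,1],[0.04,0,0,0,1],[0,0,0,0,1],[0,0,0,0,1]]])

```text
t: 6.52
eef_pos: [0.6643, 0.2516, 0.3682]
orientation: [0.0, 0.966, 0.259, -0.002]
ft_force: [-0.5, 0.4, 0.2]
gripper_width: 0.0002
```

```bash
python3 look.py 7 scene
```

```text
tip in case mm [138.6   0.8 271.2] yaw 30.06 F [-0.5  0.4  0.2] t 6.5167
```

View pics/scene7.png

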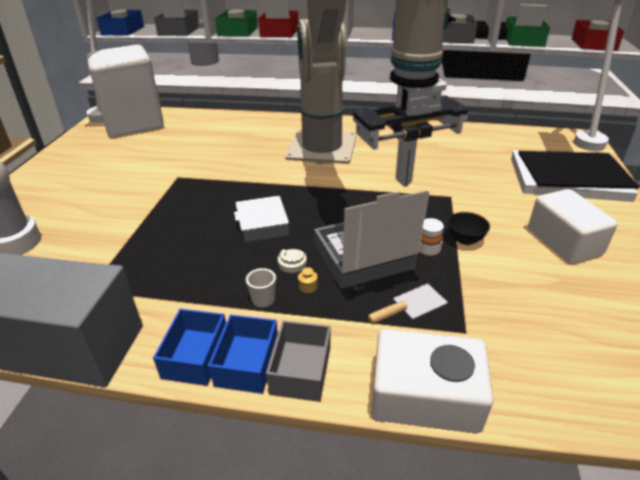

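The tips (405,183) are above and behind the cover, which is still open. I lower them to z ≈ 160 mm.

Emit:
jog_arm(increments=[[[0,0,0.02,0,1],[0,0,0.025,0,1],[0,0,0.025,0,1],[0,0,0.025,0,1],[0,0,0.015,0,1],[-0.008,0,0,0,1],[-0.008,0,0,0,1],[0,0,0,0,1]]])

```text
t: 7.23
eef_pos: [0.6479, 0.2408, 0.2625]
orientation: [0.001, 0.966, 0.258, -0.001]
ft_force: [-0.4, -0.6, -0.1]
gripper_width: 0.0005
```

```bash
python3 look.py 8; python3 - <<'E'
import numpy as np
r=110
for t in np.arange(1.64,-.01,-.1):
    print(round(t,2),np.round([80-r*np.cos(t)+7*np.sin(t)+8,50.5+r*np.sin(t)+7*np.cos(t)],1))
E
```

```text
tip in case mm [119.   -0.3 165.5] yaw 29.96 F [-0.4 -0.6 -0.1] t 7.2333
1.64 [102.6 159.8]
1.54 [ 91.6 160.7]
1.44 [ 80.6 160.5]
1.34 [ 69.7 159.2]
1.24 [ 58.9 156.8]
1.14 [ 48.4 153.4]
1.04 [ 38.4 148.9]
0.94 [ 28.8 143.5]
0.84 [ 19.8 137.1]
0.74 [ 11.5 129.8]
0.64 [  3.9 121.8]
0.54 [ -2.7 113.1]
0.44 [ -8.5 103.7]
0.34 [-13.4  93.8]
0.24 [-17.2  83.4]
0.14 [-19.9  72.8]
0.04 [-21.6  61.9]
```

Emit:
jog_arm(increments=[[[-0.01,0,0.003,0,1],[-0.008,0,0.002,0,1],[-0.006,0,0,0,1],[-0.006,0,0,0,1],[-0.006,0,0,0,1],[-0.006,0,0,0,1],[-0.006,0,0.001,0,1],[0,0,0,0,1]]])

```text
t: 7.9
eef_pos: [0.6077, 0.2181, 0.2565]
orientation: [0.0, 0.966, 0.259, -0.0]
ft_force: [-0.4, 0.8, 0.6]
gripper_width: 0.0003
```

```bash
python3 look.py 9 scene
```

```text
tip in case mm [ 72.8   0.2 159.5] yaw 29.99 F [-0.4  0.8  0.6] t 7.9
```

View pics/scene9.png

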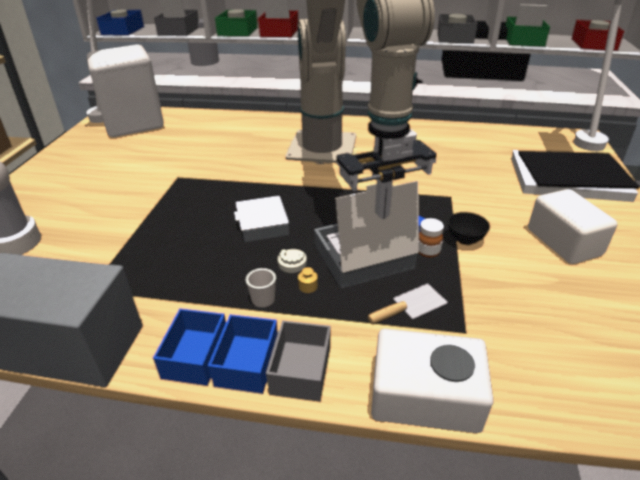

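The fingers are on the outer face (385,200) and the cover is swinging forward. I continue along the arc.

Emit:
jog_arm(increments=[[[-0.007,0,0.001,0,1],[-0.007,0,0.0015,0,1],[-0.006,0,0.0015,0,1],[-0.005,0,0.002,0,1],[-0.005,0,0.002,0,1],[-0.005,0,0.0025,0,1],[-0.005,0,0.0025,0,1],[-0.005,0,0.003,0,1]]])

```text
t: 8.62
eef_pos: [0.5693, 0.1962, 0.24]
orientation: [-0.0, 0.966, 0.259, 0.0]
ft_force: [1.9, 1.4, 0.2]
gripper_width: 0.0003
```

```bash
python3 look.py 10 top
```

```text
tip in case mm [ 28.6   0.5 143. ] yaw 30.01 F [1.9 1.4 0.2] t 8.6167
```

View pics/top10.png

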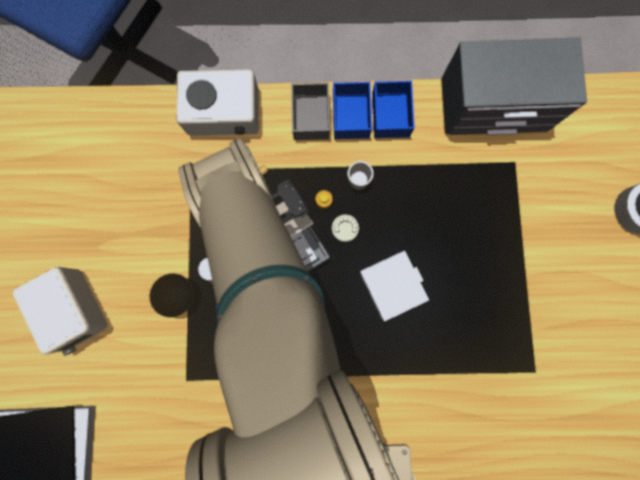

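The arm hides the cover here, but the case corner at (329,258) and the bystanders have not moved, and the force is about 2.4 N. I continue.

Emit:
jog_arm(increments=[[[-0.0045,0,0.003,0,1],[-0.0045,0,0.0035,0,1],[-0.004,0,0.0035,0,1],[-0.004,0,0.004,0,1],[-0.004,0,0.004,0,1],[-0.0035,0,0.004,0,1],[-0.0035,0,0.0045,0,1],[-0.003,0,0.0045,0,1]]])

```text
t: 9.33
eef_pos: [0.5423, 0.1806, 0.2087]
orientation: [0.0, 0.966, 0.259, -0.0]
ft_force: [0.6, 1.0, 1.3]
gripper_width: 0.0004
```

```bash
python3 look.py 11 scene
```

```text
tip in case mm [ -2.6   0.5 111.7] yaw 30.01 F [0.6 1.  1.3] t 9.3333
```

View pics/scene11.png

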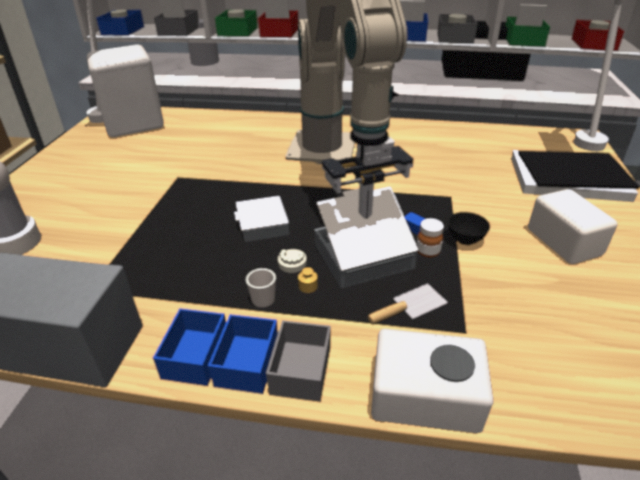

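The cover is past half way, about 0.5 rad, and the case corners are in place. I continue pressing down along the arc.

Emit:
jog_arm(increments=[[[-0.003,0,0.004,0,1],[-0.003,0,0.004,0,1],[-0.0025,0,0.005,0,1],[-0.0025,0,0.005,0,1],[-0.002,0,0.005,0,1],[-0.002,0,0.005,0,1],[-0.0015,0,0.005,0,1],[-0.001,0,0.005,0,1]]])

```text
t: 10.05
eef_pos: [0.5274, 0.1718, 0.1706]
orientation: [0.0, 0.966, 0.259, -0.0]
ft_force: [0.5, 0.3, 1.9]
gripper_width: 0.0006
```

```bash
python3 look.py 12
```

```text
tip in case mm [-19.8   0.2  73.6] yaw 30.01 F [0.5 0.3 1.9] t 10.05
```

Emit:
jog_arm(increments=[[[-0.001,0,0.005,0,1],[-0.001,0,0.004,0,1],[0,0,0.003,0,1],[0,0,0.002,0,1],[0,0,0.001,0,1],[0,0,0,0,1]]])

```text
t: 10.55
eef_pos: [0.5255, 0.1708, 0.1558]
orientation: [0.0, 0.966, 0.259, -0.001]
ft_force: [-1.1, -0.6, 0.0]
gripper_width: 0.0006
```

```bash
python3 look.py 13
```

```text
tip in case mm [-21.9   0.4  58.8] yaw 30.01 F [-1.1 -0.6  0. ] t 10.55
```

Emit:
jog_arm(increments=[[[0,0,0.001,0,1],[0,0,0.001,0,1],[0,0,0.0005,0,1],[0,0,0,0,1],[0,0,0,0,1]]])

```text
t: 10.97
eef_pos: [0.5257, 0.171, 0.1549]
orientation: [0.0, 0.966, 0.259, -0.0]
ft_force: [-3.1, -0.1, 11.2]
gripper_width: 0.0003
```

The force rose to 11 N at tip z ≈ 57.9 mm, which is the stop (the shut height is 57). I hold briefly, lift straight off and look.

Emit:
jog_arm(increments=[[[0,0,0.0005,0,1],[0,0,0,0,1],[0,0,0,0,1],[0,0,-0.005,0,1],[0,0,-0.02,0,1],[0,0,-0.04,0,1],[0,0,-0.04,0,1],[0,0,-0.04,0,1]]])

```text
t: 11.63
eef_pos: [0.5255, 0.171, 0.2997]
orientation: [-0.0, 0.966, 0.259, -0.0]
ft_force: [0.5, -0.1, 0.7]
gripper_width: 0.0006
```

Emit:
jog_arm(increments=[[[-0.02,0,-0.03,0,1],[-0.03,0,-0.02,0,1],[-0.03,0,0,0,1],[-0.03,0,0,0,1],[0,0,0,0,1],[0,0,0,0,1]]])

```text
t: 12.13
eef_pos: [0.4298, 0.1154, 0.3488]
orientation: [0.0, 0.966, 0.258, 0.0]
ft_force: [0.4, 0.2, 1.2]
gripper_width: 0.0005
```

```bash
python3 look.py 14 scene wrist; python3 - <<'E'
from h import *
p,d,c=load("wrist",14)
pts,I=cloud(d,c,100,540,0,330)
Q=np.array([case(q) for q in pts])
m=(abs(Q[:,1])<75)&(Q[:,0]>-70)&(Q[:,0]<70)&(abs(Q[:,2]-57)<25)
A=np.c_[Q[m,0],Q[m,1],np.ones(m.sum())];s=np.linalg.lstsq(A,Q[m,2],rcond=None)[0];print("slopes x,y, z0",s.round(4),m.sum(),"z95",np.percentile(Q[m,2],[5,50,95]).round(1))
m=(Q[:,2]>48)&(Q[:,2]<65)&(abs(Q[:,0])<130)&(abs(Q[:,1])<110)
m2=m&(abs(Q[:,1])>35);print("extent x (no tab)",np.percentile(Q[m2,0],[.3,99.7]).round(1),"y",np.percentile(Q[m,1],[.3,99.7]).round(1))
E
```

```text
tip in case mm [-1.325e+02  2.000e-01  2.518e+02] yaw 29.96 F [0.4 0.2 1.2] t 12.1333
slopes x,y, z0 [ 1.60000e-03 -6.00000e-04  5.91068e+01] 23734 z95 [57.8 59.1 60.4]
extent x (no tab) [-82.6  67.5] y [-89.1  89.2]
```

View pics/scene14.png

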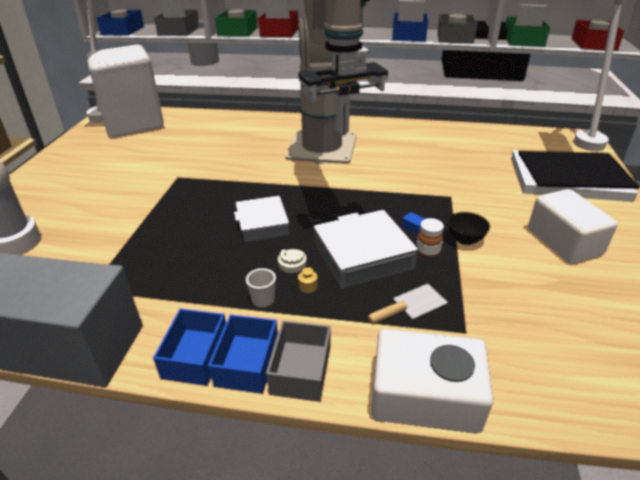

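View pics/wrist14.png

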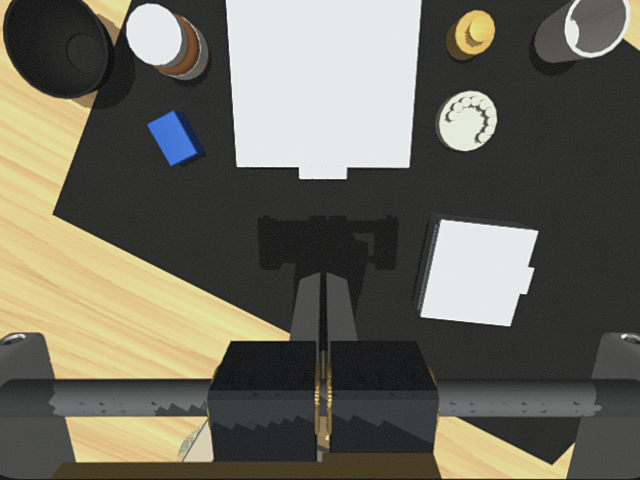

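The cover is shut: its slope is about 0.002 rad and its free edge is at x = −83 mm (expected −84). The case and bystanders are where they began, and the arm is clear. I hand the job in.

```bash
python3 -c "
from station import env
print(env.job_done())"
```

```text
the job is handed in; nothing more can be done
None
```

The bur rack is folded down flat and the cover is fully shut. I handed the job in after about 12 s of the 56 s; no verdict is reported.

I did both steps with the closed fingertips, pushing only on the outside faces. I pressed the rack onto its stop from its front face first. Then I went over the open cover, came down behind it and swung it shut by its outer face, pressing to its stop at 11 N or a little more.

- **Rack:** after the fold, the wrist camera's depth put its upper face at 36–38 mm (36 expected), with the cover still open at about 1.64 rad.
- **Cover:** a plane fitted to the shut cover slopes about 0.002 rad. The camera reads its height as 59 mm, 2 mm above the nominal 57, which is within the calibration. The fingertips met the stop at about 58 mm.
- **Case:** it appears to be within about 2 mm of where it began, judged from the shut cover's free edge at −83 mm (−84 expected).
- **Bystanders:** none looks moved in the final pictures; I compared them by eye and did not re-measure them. The arm ended clear of everything.

The top view taken during the cover swing was mostly hidden by the arm, so I tracked that part from the scene camera and the wrist force instead.

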